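Undo a mix-up between a covered chocolate carousel and a praline row

ROBOT

A 7-joint arm with a two-finger parallel gripper is mounted at the origin on the work surface; the furniture and walls round the work are solid. World frame = base frame: x ahead of the robot, y to its left, z up, the work surface at z = 0. Lengths are in m, angles in rad, forces in N, time in s.
With the tool pointing down it reaches from about 0.4 to 0.875 m from the base axis. Payload 19.3 kg.
Tool frame: the origin (TCP) lies midway between the tips of the shut fingers; the grasp point (between the pads) lies 19 mm behind it; z points along the fingers, y is the line along which they close (so a half turn about z gives the same grasp; the last joint's range is limited). The gripper opens to 85 mm and grips with 20 to 120 N. Pads are 22 mm wide; open, the fingers measure 114 mm over their backs; the gripper's body (76 mm by 85 mm) begins 54 mm behind the grasp point. The pads swing forward as they close: fully open they stand 13 mm farther back than shut.
Start: joints at [-1.235, 0.521, -0.036, 1.599, 0.021, 1.021, -0.113], TCP at [0.247, 0.574, 0.231] pointing down, gripper open.
Joint ranges: [-2.91, 2.91], [-0.3, 2.13], [-1.5, 1.42], [0.17, 2.43], [-1.26, 4.41], [0.16, 1.93], [-2.52, 2.52]. Speed limits (rad/s): [1.89, 1.89, 2.39, 2.39, 3.01, 3.01, 3.01].

INTERFACE

Orientations are given as [roll, pitch, yaw] about the fixed x, y, z axes, in that order (R = Rz(yaw) Ry(pitch) Rx(roll)).
In Python, from workcell import telemetry, grab_frame, calibration, bot, outline_of, landmark_of gives the robot as it stands. The module is installed in compiled form; this text tells all that it offers.
- The arm moves only by the shell command python3 -m inch 'ROWS' [FORCE]. ROWS is JSON, a list of rows, each a list of 7 numbers: the shift along the tool's x, y, z in m, then the turn, a rotation vector about the tool's x, y, z in rad, then the closure, from 0 (fully open) to 1 (shut). A call has 1 to 5 rows; each row shifts and turns the commanded pose from where the row before left it, along the tool's axes as they then stand; what a row does not reach is not made up. A row lasts 1/10 s, in which the tool goes at most 50 mm and 8.59 degrees, less where a joint would pass 70% of its speed; a pose out of reach is approached as far as the arm can. A call is refused whole if a number of a shift passes 0.05 or a number of a turn 0.15, either way. A call with a gripper value outside its range is refused whole. The fingers move at their own pace and stop on an object; FORCE is the grip in N (left out, the last holds). Time passes only in rows, so rows that do not move let the fingers close. It gives the time, the measured TCP pose, the force, the opening and the grip force at its end, in the units of the state.
- telemetry.observe(): the state, without advancing time (a new reading comes with each control period).
- grab_frame(name): name is "scene" or "top" or "wrist"; returns the picture (420x560x3 uint8, red, green, blue); there is no depth.
- calibration(name): a dict with "fovy" (degrees; the focal length in pixels is half the picture's height over the tangent of half this angle, whatever the lens; pixels are square), "cx", "cy" (the principal point, pixels), "pose" (4x4, takes a point from camera to world coordinates). Camera axes: x right, y down, z forward; pixel columns grow to the right and rows downward; lengths in m; the calibration is good to about 2 mm. A picture is of the moment at which its call begins: read the wrist's pose just before it. calibration takes no time and is no camera call; for the wrist camera it gives the pose at the moment of the call.
- bot.job_done(): hands the job in; it is judged then, once.
Trained networks look in the newest picture that a camera, given by its name, has taken for a name from the list of things; names that differ only in an ending like _2 or _b are one class to them, and where a whole thing is asked for, a point or a joint stands for the part that bears it (a point fixed in the world has none). Each returns a list of dicts, best first, with "score" (0 to 1); they miss things now and then, are a little off and sometimes report something else, mostly with a low value. They report only what shows in the picture. A call takes as long as a camera call.
- outline_of(label, camera): "region" (420x560 bool, what is visible of it) and "rect" ([left, top, right, bottom] in pixels, round what is visible of it).
- landmark_of(label, camera): "xy" ([column, row] in pixels: a listed point, or the origin of a listed thing).
The state is a dict: "clock": time; "qpos": joint angles; "qd": joint speeds; "joint_efforts": joint torques, N m; "position": TCP position; "tool_rot": TCP orientation; "force": force on the tool from outside, world axes, zero at the start; "moment": the same for the moment, N m; "grip_width": finger opening in m; "finger_force": force on a finger pad.
Only numpy, scipy, OpenCV 4.12 (cv2) and the standard library are available. Lean on these libraries where they do the work, as an engineer would, in place of code of your own. Each camera call takes 0.05 s, during which the arm holds its last target. There are 200 camera calls.

TASK

A round milk-chocolate dome has strayed into the row of dark pralines on the white board, and the dark praline that belongs there lies in the covered carousel. First set the dome in the carousel's empty bay, which faces the opening of the clear hood; then turn the carousel by its wooden knob until the bay with the praline faces the opening, lift the praline out and set it upright in the place the dome has left, in line and square with the row and evenly spaced. Set both down gently without dropping them, do not shift the other pralines, and leave the other chocolates in the carousel and everything else where it is.

Things in the scene. Friction and masses are not known exactly. Their poses are not given: they have to be found in the camera images.
- praline: the praline to be moved: dark brown block with a rippled top, 28 (its x) x 35 (its y) x 15 mm high, about 16 g; origin at the centre of its underside. It lies alone, at any yaw, about the middle of one of the carousel's five bays, 93 mm from the axis of rotation, on the bay floor 20 mm above the work surface
- tray (a joint): angle of the carousel's turning tray, rad, growing anticlockwise seen from above; turns endlessly both ways against light friction (0.1 N m), stays where left. Five equal bays of 72 degrees, open above, parted by white walls 3 mm thick, tops 48 mm above the work surface, from hub (radius 22 mm at its foot) to rim (inner radius 136 mm, 30 mm above the work surface)
- carousel: the carousel's fixed base and clear hood, 296 mm in diameter; origin on the axis of rotation at the work surface. The hood (top 54 to 57 mm above the work surface, from radius 30 mm; side wall at radius 145 mm) covers the bays but for one opening, one bay (72 degrees) wide, cut through top and side, edged in steel, centred on the base's -x direction
- opening (a point): middle of the hood's opening: a point fixed to the base, 93 mm from the axis of rotation, at the height of the bay floors (20 mm above the work surface). A bay is centred on the opening at tray angle 0 and at every multiple of 1.2566 rad
- knob (a point): middle of the wooden bar knob on top of the carousel, on the axis of rotation, 80 mm above the work surface; it turns the tray. The bar is 50 mm long (this point's x axis), 16 mm thick (y), 67 to 91 mm above the work surface, on a dark disc of 26 mm radius; at tray angle 0 its x axis is the base's
- board: white board lying fixed on the work surface, 200 (x) x 300 (y) x 14 mm; origin at the centre of its underside
- row_1: one of the four dark pralines of the row on the board, like the praline to be moved; origin at the centre of its underside, on the board's top. The row runs along their x axes: row_1, row_2, stray dome, row_3, row_4, 36 mm from centre to centre (8 mm between pralines in a full row); the dome's place lies 36 mm from row_2 along +x
- row_2: one of the four dark pralines of the row on the board, like the praline to be moved; origin at the centre of its underside, on the board's top. See row_1
- row_3: one of the four dark pralines of the row on the board, like the praline to be moved; origin at the centre of its underside, on the board's top. See row_1
- row_4: one of the four dark pralines of the row on the board, like the praline to be moved; origin at the centre of its underside, on the board's top. See row_1
- stray_dome: the milk-chocolate dome that has strayed into the row on the board, between row_2 and row_3: round, 25 mm in diameter (sides upright up to 8 mm, then rounded), 15 mm high, 11 g; origin at the centre of its underside
- dome_a: round milk-chocolate dome, 25 mm in diameter, 15 mm high, in a bay of the carousel; stays there; origin at the centre of its underside
- dome_b: round milk-chocolate dome, 25 mm in diameter, 15 mm high, in a bay of the carousel; stays there; origin at the centre of its underside
- dome_c: round milk-chocolate dome, 25 mm in diameter, 15 mm high, in a bay of the carousel; stays there; origin at the centre of its underside
- board_nougat_1: pale nougat bar, 26 (x) x 92 (y) x 22 mm, lying on the board on the robot's side of the row; a bystander; origin at the centre of its underside
- board_nougat_2: pale nougat bar, 26 (x) x 92 (y) x 22 mm, lying on the board on the robot's side of the row; a bystander; origin at the centre of its underside
- tool_jug: measuring jug full of tools, 101 x 136 x 222 mm high, standing fixed at the back between carousel and board; origin at the underside
- spray_bottle: teal spray bottle, 56 x 121 x 260 mm high, standing fixed at the back right; origin at the underside
- piping_tip: steel piping tip, 28 mm in diameter, 40 mm high, standing loose between carousel and board; a bystander; origin at the underside

How it is judged:
On the way, in this order (a step that is already met when the one before it is completed fails the run):
1. the stray dome stands, let go, on the floor of the bay at the opening (height (world z) of stray_dome between 0.016 and 0.026 m and horizontal distance between stray_dome and opening below 0.045 m and angle between stray_dome's own z axis and vertical below 0.2 rad and contact force between the fingers and stray_dome below 0.05 N), for 0.2 s.
2. the bay with the praline is turned to the opening (the praline, still on the tray, lies within 35 mm of the opening's middle) (horizontal distance between praline and opening below 0.035 m and height (world z) of praline below 0.03 m), for 0.2 s.
3. the praline is lifted out through the opening (height (world z) of praline above 0.065 m and contact force between the fingers and praline above 0.2 N), for 0.1 s.
At the end, for the whole second after the job is handed in: The dome stands upright on a bay floor of the carousel; the praline rests still and upright on the board in the dome's old place: centre 30 to 43 mm from row_2 along the row, within 7 mm of its line, within 3 mm in height, square to 0.17 rad, tilted under 0.1 rad (x of praline in the frame of row_2 between 0.03 and 0.043 m and y of praline in the frame of row_2 between -0.007 and 0.007 m and y of praline in the frame of row_3 between -0.007 and 0.007 m and z of praline in the frame of row_2 between -0.003 and 0.003 m and angle between the y axis of praline and the y axis of row_2, either way round below 0.17 rad and angle between praline's own z axis and vertical below 0.1 rad and linear speed of praline below 0.02 m/s and height (world z) of stray_dome between 0.016 and 0.026 m and horizontal distance between stray_dome and carousel below 0.13 m and angle between stray_dome's own z axis and vertical below 0.2 rad); the robot touches nothing.
It fails at once if a praline of the row is shifted by more than 10 mm (distance of any of row_1, row_2, row_3, row_4 from where it was at the start of the episode above 0.01 m).
It fails at once if one of the three domes of the carousel leaves it or is tipped over (height (world z) of any of dome_a, dome_b, dome_c above 0.04 m or horizontal distance between any of dome_a, dome_b, dome_c and carousel above 0.145 m or angle between any of dome_a, dome_b, dome_c's own z axis and vertical above 0.8 rad).
It fails at once if a bystander (nougat bar, piping tip) is moved by more than 20 mm (distance of any of board_nougat_1, board_nougat_2, piping_tip from where it was at the start of the episode above 0.02 m).
It fails at once if the praline or the stray dome is dropped or thrown (faster than 0.45 m/s with no finger on it: a fall of about 10 mm) ((linear speed of praline above 0.45 m/s and contact force between the fingers and praline below 0.05 N) or (linear speed of stray_dome above 0.45 m/s and contact force between the fingers and stray_dome below 0.05 N)).
It also fails if it takes over 69 s, if anything falls off the work surface, if the arm or the gripper's body presses on something with over 40 N, if the wrist force passes 120 N, or if a joint passes its speed limit or range.

## Working session

There is one attempt and no reset: what is moved stays moved. The work goes in short steps, Python scripts to look and compute and a shell command to move; the robot and the scene stay as the last step left them, time stands still between calls to the robot, and variables do not carry over. Pictures are saved under pics/ and viewed, at most 10 in all, crops included, and the job is handed in when it is done.

```bash
mkdir -p pics
cat > h.py <<'E'
import numpy as np,cv2
from workcell import telemetry, grab_frame, calibration, bot, outline_of, landmark_of
def snap(c,name=None):
    K=calibration(c); im=grab_frame(c)
    if name: cv2.imwrite(f'pics/{name}.png',im[:,:,::-1])
    return im,K
def ray(K,uv,z):
    f=210/np.tan(np.radians(K['fovy'])/2); P=np.array(K['pose'])
    d=P[:3,:3]@np.array([(uv[0]-K['cx'])/f,(uv[1]-K['cy'])/f,1]); o=P[:3,3]
    return o+d*(z-o[2])/d[2]
def lm(label,c,K,z,n=5):
    for r in landmark_of(label,c)[:n]:
        print(label,c,round(r['score'],2),np.round(r['xy'],1),np.round(ray(K,r['xy'],z),4))
def st():
    s=telemetry.observe(); print({k:np.round(s[k],3).tolist() for k in('clock','position','tool_rot','force','grip_width','finger_force','qpos')})
E
python3 - <<'E'
from h import *
st()
for c in('top','scene'):
    im,K=snap(c,c+'0'); print(c,np.round(K['pose'],3).tolist(),K['fovy'])
    for l,z,n in(('carousel',0,1),('opening',.02,1),('knob',.08,1),('praline',.02,5),('row_1',.014,5),('stray_dome',.014,4),('dome_a',.02,4),('board',0,1),('board_nougat_1',.014,2),('piping_tip',0,1)): lm(l,c,K,z,n)
E
```

```text
{'clock': 0.0, 'position': [0.247, 0.574, 0.231], 'tool_rot': [-3.14, 0.0, 2.736], 'force': [0.975, -0.188, -0.416], 'grip_width': 0.085, 'finger_force': 0.0, 'qpos': [-1.235, 0.522, -0.036, 1.6, 0.021, 1.021, -0.113]}
top [[-0.012, -0.989, 0.147, 0.221], [-1.0, 0.013, 0.003, 0.055], [-0.005, -0.147, -0.989, 1.603], [0.0, 0.0, 0.0, 1.0]] 47.531176138008256
carousel top 0.4 [353.2 241.5] [ 0.3553 -0.1812  0.    ]
opening top 0.65 [318.6 204.9] [ 0.4783 -0.0663  0.02  ]
knob top 0.85 [191.1 222.7] [0.4158 0.3502 0.08  ]
praline top 0.39 [221.7 223.4] [0.4198 0.2593 0.02  ]
row_1 top 0.51 [320.5 206. ] [ 0.4754 -0.0731  0.014 ]
row_1 top 0.48 [334.7 205. ] [ 0.4782 -0.121   0.014 ]
row_1 top 0.47 [367.2 208.2] [ 0.4659 -0.2302  0.014 ]
stray_dome top 0.42 [341.7 209. ] [ 0.4643 -0.1442  0.014 ]
board top 0.55 [331.9 214.2] [ 0.449  -0.1122  0.    ]
board_nougat_1 top 0.48 [353.2 239.5] [ 0.3608 -0.1794  0.014 ]
piping_tip top 0.47 [271.3 233.8] [0.3848 0.0941 0.    ]
scene [[0.671, -0.359, 0.648, -0.364], [-0.741, -0.332, 0.583, -0.645], [0.006, -0.872, -0.489, 0.686], [0.0, 0.0, 0.0, 1.0]] 51.68347843552192
carousel scene 0.55 [211.6 208.8] [0.4225 0.3557 0.    ]
opening scene 0.85 [228.5 215.3] [0.4078 0.2554 0.02  ]
knob scene 0.58 [208.1 184. ] [0.4326 0.3767 0.08  ]
praline scene 0.64 [286.7 221.9] [0.5004 0.0954 0.02  ]
row_1 scene 0.67 [368.9 272.6] [ 0.4576 -0.2212  0.014 ]
row_1 scene 0.63 [336.7 258.6] [ 0.4525 -0.1244  0.014 ]
row_1 scene 0.53 [360.3 264.1] [ 0.4741 -0.1847  0.014 ]
row_1 scene 0.49 [326.3 249.6] [ 0.4683 -0.0781  0.014 ]
stray_dome scene 0.52 [345.8 263.4] [ 0.4508 -0.1549  0.014 ]
stray_dome scene 0.3 [330.5 267. ] [ 0.4105 -0.1346  0.014 ]
board scene 0.6 [334.  265.6] [ 0.4381 -0.1271  0.    ]
board_nougat_1 scene 0.83 [304.5 264.5] [ 0.3732 -0.0778  0.014 ]
board_nougat_1 scene 0.55 [332.2 284.3] [ 0.3553 -0.18    0.014 ]
piping_tip scene 0.52 [261.8 242. ] [0.3904 0.0948 0.    ]
```

View pics/top0.png

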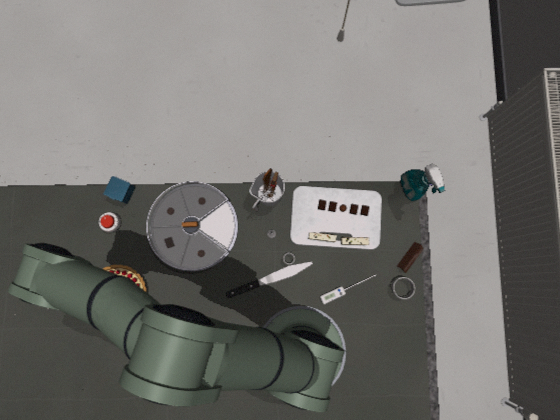

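View pics/scene0.png

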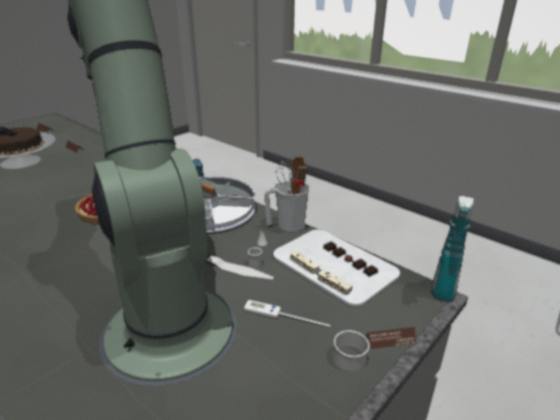

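The top picture shows the carousel at about (191,226), with its white empty bay to the right at (216,221). The likely praline is at (169,242). The row runs from (322,204) to (365,210) with the dome at (343,208), and the nougat bars are at (338,239). The scene view agrees. Next I go over the carousel and look with the wrist camera.

```bash
python3 -m inch '[[-0.032,-0.0195,-0.015,0,0,0,0],[-0.032,-0.0195,-0.015,0,0,0,0],[-0.032,-0.0195,-0.015,0,0,0,0],[-0.032,-0.0195,-0.015,0,0,0,0]]' && python3 -m inch '[[-0.032,-0.0195,-0.015,0,0,0,0],[-0.032,-0.0195,-0.015,0,0,0,0],[-0.032,-0.0195,-0.015,0,0,0,0],[-0.032,-0.0195,-0.015,0,0,0,0],[0,0,0,0,0,0,0]]'
python3 - <<'E'
from h import *
st()
im,K=snap('wrist','w1'); print(np.round(K['pose'],3).tolist(),K['fovy'])
for l,z,n in(('carousel',0,1),('opening',.02,1),('knob',.08,1),('praline',.02,3),('dome_a',.02,4)): lm(l,'wrist',K,z,n)
E
```

```text
clock: 1.5
position: [0.3342, 0.4507, 0.2919]
tool_rot: [3.142, 0.0, 2.736]
force: [1.2, 0.3, 0.2]
grip_width: 0.0857
finger_force: 0.0
clock: 2.0
position: [0.4238, 0.326, 0.3534]
tool_rot: [3.139, 0.003, 2.729]
force: [-0.7, 0.4, 0.4]
grip_width: 0.0852
finger_force: 0.0
{'clock': 2.0, 'position': [0.424, 0.326, 0.353], 'tool_rot': [3.139, 0.003, 2.729], 'force': [-0.657, 0.446, 0.415], 'grip_width': 0.085, 'finger_force': 0.0, 'qpos': [-0.816, 0.262, 0.061, 1.677, -0.015, 1.2, 0.407]}
[[0.401, 0.874, 0.275, 0.354], [0.916, -0.383, -0.118, 0.356], [0.002, 0.299, -0.954, 0.495], [0.0, 0.0, 0.0, 1.0]] 69.21589515485988
carousel wrist 0.93 [290.  146.3] [0.411  0.3505 0.    ]
opening wrist 0.89 [236.4 168.2] [0.4062 0.26   0.02  ]
knob wrist 0.64 [295.5 154. ] [0.4143 0.3541 0.08  ]
praline wrist 0.48 [ 85.5 275.9] [ 0.4716 -0.0673  0.02  ]
dome_a wrist 0.3 [ 29.  293.5] [ 0.4609 -0.1805  0.02  ]
dome_a wrist 0.27 [292.  147.7] [0.4119 0.3527 0.02  ]
```

View pics/w1.png

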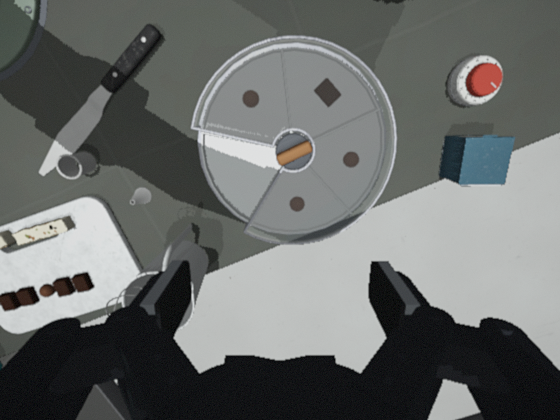

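The wrist picture shows the empty bay at the opening (236,168), domes at (251,98), (351,159) and (297,204), the praline at (328,92), and the knob at (295,153). The praline's bay is two bays away, so it needs +144° anticlockwise. Next I go to the board.

```bash
python3 -m inch '[[-0.0175,-0.035,0,0,0,0,0.3],[-0.0175,-0.035,0,0,0,0,0.3],[-0.0175,-0.035,0,0,0,0,0.3],[-0.0175,-0.035,0,0,0,0,0.3],[-0.0175,-0.035,0,0,0,0,0.3]]' && python3 -m inch '[[-0.0175,-0.035,0,0,0,0,0.4],[-0.0175,-0.035,0,0,0,0,0.4],[-0.0175,-0.035,0,0,0,0,0.4],[-0.0175,-0.035,0,0,0,0,0.4],[-0.0175,-0.035,0,0,0,0,0.4]]' && python3 -m inch '[[-0.0175,-0.035,0,0,0,0,0.4],[-0.0175,-0.035,0,0,0,0,0.4],[0,0,0.012,0,0,0.137,0.4],[0,0,0.012,0,0,0.137,0.4],[0,0,0.012,0,0,0.137,0.4]]' && python3 -m inch '[[0,0,0.012,0,0,0.137,0.4],[0,0,0.012,0,0,0.137,0.4],[0,0,0,0,0,0.137,0.4],[0,0,0,0,0,0.137,0.4],[0,0,0,0,0,0.137,0.4]]' && python3 -m inch '[[0,0,0,0,0,0.137,0.4],[0,0,0,0,0,0,0.4]]'
python3 - <<'E'
from h import *
# analyse carousel pixels from w1 with the calibration then
K={'pose':[[0.401,0.874,0.275,0.354],[0.916,-0.383,-0.118,0.356],[0.002,0.299,-0.954,0.495],[0,0,0,1]],'fovy':69.2159,'cx':280,'cy':210}
K['cx']=calibration('wrist')['cx'];K['cy']=calibration('wrist')['cy'];print(K['cx'],K['cy'])
for n,p,z in(('pral',(328,92),.033),('d1',(251,98),.033),('d2',(351,159),.033),('d3',(297,204),.033),('bar1',(278,159),.091),('bar2',(312,147),.091)): 
    q=ray(K,p,z); d=q[:2]-np.array([.413,.352]); print(n,np.round(q,4),np.hypot(*d).round(4),np.degrees(np.arctan2(d[1],d[0])).round(1))
im,K=snap('wrist','w2');st()
for l,z,n in(('row_1',.014,6),('stray_dome',.014,3)): lm(l,'wrist',K,z,n)
for r in outline_of('row_1','wrist')[:5]:
    m=r['region'].astype(np.uint8); c=max(cv2.findContours(m,0,1)[0],key=cv2.contourArea)
    b=cv2.boxPoints(cv2.minAreaRect(c)); print(round(r['score'],2),[np.round(ray(K,x,.027)[:2],4).tolist() for x in b])
E
```

```text
clock: 2.8
position: [0.4312, 0.1337, 0.3511]
tool_rot: [-3.141, -0.0, 2.737]
force: [1.0, 0.2, -0.0]
grip_width: 0.0597
finger_force: 0.0
clock: 3.3
position: [0.4429, -0.0617, 0.3512]
tool_rot: [3.142, -0.0, 2.737]
force: [1.1, 0.9, 0.2]
grip_width: 0.0512
finger_force: 0.0
clock: 3.8
position: [0.4476, -0.1385, 0.3146]
tool_rot: [-3.141, -0.0, 2.32]
force: [0.3, 0.4, 0.9]
grip_width: 0.0518
finger_force: 0.0
clock: 4.3
position: [0.4476, -0.1382, 0.291]
tool_rot: [-3.141, 0.0, 1.636]
force: [0.8, -0.7, -0.0]
grip_width: 0.0512
finger_force: 0.0
clock: 4.5
position: [0.4477, -0.1382, 0.2911]
tool_rot: [-3.141, 0.0, 1.502]
force: [1.0, -0.1, -0.3]
grip_width: 0.0513
finger_force: 0.0
279.5341127382956 206.30713162403848
pral [0.3586 0.4304 0.033 ] 0.0955 124.8
d1 [0.3219 0.3266 0.033 ] 0.0946 -164.4
d2 [0.4618 0.4284 0.033 ] 0.0906 57.4
d3 [0.4948 0.3258 0.033 ] 0.0859 -17.8
bar1 [0.4094 0.3305 0.091 ] 0.0218 -99.6
bar2 [0.4129 0.3777 0.091 ] 0.0257 90.3
{'clock': 4.55, 'position': [0.448, -0.138, 0.291], 'tool_rot': [-3.141, 0.0, 1.507], 'force': [-0.896, -0.595, -0.291], 'grip_width': 0.052, 'finger_force': 0.0, 'qpos': [-0.33, 0.23, 0.606, 1.941, -0.153, 1.015, 0.281]}
row_1 wrist 0.97 [298.8 150.3] [ 0.4758 -0.1149  0.014 ]
row_1 wrist 0.95 [290.4 221.9] [ 0.4583 -0.2178  0.014 ]
row_1 wrist 0.81 [301.2 123.2] [ 0.4808 -0.0794  0.014 ]
row_1 wrist 0.66 [290.2 198.1] [ 0.4601 -0.1816  0.014 ]
stray_dome wrist 0.79 [296.1 176.6] [ 0.4702 -0.151   0.014 ]
stray_dome wrist 0.33 [299.7 148. ] [ 0.4772 -0.1118  0.014 ]
0.91 [[0.4399, -0.2304], [0.4455, -0.2031], [0.4776, -0.2102], [0.4726, -0.2378]]
0.73 [[0.4544, -0.1229], [0.4597, -0.0974], [0.4908, -0.104], [0.486, -0.1296]]
0.62 [[0.4449, -0.1931], [0.4507, -0.1679], [0.4803, -0.1751], [0.475, -0.2006]]
0.6 [[0.4604, -0.088], [0.4655, -0.0638], [0.4981, -0.0706], [0.4936, -0.095]]
0.45 [[0.452, -0.1462], [0.4684, -0.1317], [0.4831, -0.1484], [0.4667, -0.1633]]
```

View pics/w2.png

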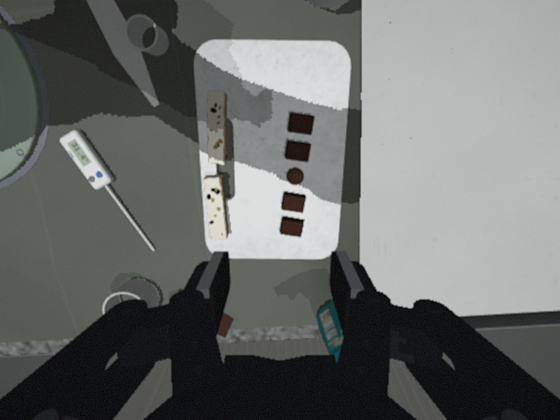

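The wrist picture shows the row at (301,123), (298,151), (293,202) and (291,227) with the dome at (296,176), matching the network landmarks. I turn square to the row, go lower and refine.

```bash
python3 -m inch '[[-0.01,0.022,0.03,0,0,0,0.4],[0,0,0.04,0,0,0.09,0.4],[0,0,0.04,0,0,0,0.4],[0,0,0.04,0,0,0,0.4],[0,0,0,0,0,0,0.4]]'
cat >> h.py <<'E'
def boxes(label,K,zt,n=5,cam='wrist'):
    for r in outline_of(label,cam)[:n]:
        m=r['region'].astype(np.uint8); c=max(cv2.findContours(m,0,1)[0],key=cv2.contourArea)
        w=np.array([ray(K,x[0],zt)[:2] for x in c],np.float32)
        (cx,cy),(a,b),t=cv2.minAreaRect(w); print(label,round(r['score'],2),'c',np.round((cx,cy),4),'size',np.round((a,b),4),'ang',round(t,1),'rect',r['rect'])
E
python3 - <<'E'
from h import *
im,K=snap('wrist','w3');st()
for l,z,n in(('row_1',.014,6),('stray_dome',.014,3)): lm(l,'wrist',K,z,n)
boxes('row_1',K,.027); boxes('stray_dome',K,.024,2)
E
```

```text
clock: 5.2
position: [0.4665, -0.1499, 0.1378]
tool_rot: [-3.135, 0.0, 1.415]
force: [0.1, 0.3, 0.7]
grip_width: 0.0511
finger_force: 0.0
{'clock': 5.25, 'position': [0.468, -0.151, 0.14], 'tool_rot': [-3.138, 0.0, 1.414], 'force': [-0.165, -0.08, 1.02], 'grip_width': 0.051, 'finger_force': 0.0, 'qpos': [-0.19, 0.5, 0.508, 2.046, -0.375, 0.689, 0.404]}
row_1 wrist 0.96 [283.4 118.4] [ 0.4801 -0.0811  0.014 ]
row_1 wrist 0.8 [281.8 265.2] [ 0.4577 -0.2166  0.014 ]
row_1 wrist 0.68 [280.2 157.2] [ 0.4724 -0.1128  0.014 ]
row_1 wrist 0.56 [281.5 236.5] [ 0.462  -0.1868  0.014 ]
stray_dome wrist 0.69 [281.  200.5] [ 0.467  -0.1517  0.014 ]
row_1 0.89 c [ 0.4796 -0.0793] size [0.0249 0.0331] ang 79.1 rect [262.8, 100.1, 302.6, 132.5]
row_1 0.81 c [ 0.4595 -0.2195] size [0.0314 0.0323] ang 79.1 rect [266.5, 256.9, 302.7, 292.6]
row_1 0.66 c [ 0.4736 -0.1138] size [0.0255 0.0322] ang 77.5 rect [264.2, 141.1, 301.6, 179.3]
row_1 0.6 c [ 0.4639 -0.1833] size [0.0288 0.0317] ang 77.3 rect [264.4, 220.5, 302.8, 257.6]
stray_dome 0.95 c [ 0.4685 -0.1478] size [0.0236 0.0228] ang 81.1 rect [266.6, 186.1, 297.1, 212.6]
```

View pics/w3.png

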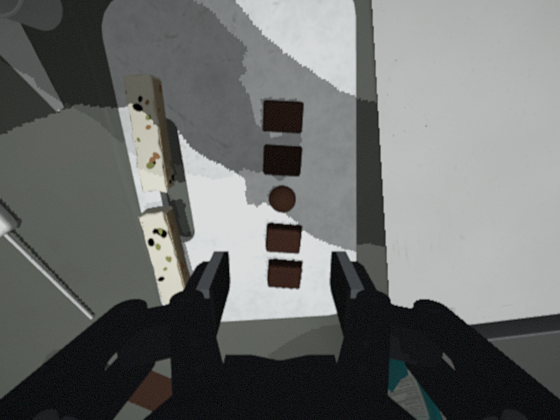

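Row pralines are at (283,117), (282,160), (284,238) and (285,273) with the dome at (282,199), and the tool is already square to them. The slot centre is about (0.4685, -0.149). I descend and grip the dome.

```bash
python3 -m inch '[[0.0017,0.0005,0.03,0,0,0,0.4],[0,0,0.03,0,0,0,0.4],[0,0,0.03,0,0,0,0.4],[0,0,0.02,0,0,0,0.4],[0,0,0.009,0,0,0,0.4]]' && python3 -m inch '[[0,0,0.004,0,0,0,0.4],[0,0,0,0,0,0,0.5],[0,0,0,0,0,0,0.65],[0,0,0,0,0,0,0.75],[0,0,0,0,0,0,0.8]]' 20 && python3 -m inch '[[0,0,0,0,0,0,0.8],[0,0,0,0,0,0,0.8],[0,0,0,0,0,0,0.8]]'
```

```text
clock: 5.95
position: [0.4699, -0.1487, 0.0221]
tool_rot: [3.141, -0.0, 1.413]
force: [0.4, -0.2, 0.8]
grip_width: 0.0514
finger_force: 0.0
clock: 6.45
position: [0.4703, -0.1489, 0.0192]
tool_rot: [3.14, 0.0, 1.413]
force: [0.4, 0.7, 9.9]
grip_width: 0.0204
finger_force: 19.6
clock: 6.75
position: [0.4702, -0.1489, 0.0192]
tool_rot: [3.14, -0.0, 1.413]
force: [-0.3, 0.8, 11.2]
grip_width: 0.0206
finger_force: 19.6
```

The grip caught the rounded part: the width is 20.6 mm and there is an upward force. I open, go lower and regrip.

```bash
python3 -m inch '[[0,0,0,0,0,0,0.4],[0,0,0,0,0,0,0.4],[0,-0.0012,0.0045,0,0,0,0.4],[0,0,0,0,0,0,0.4],[0,0,0,0,0,0,0.5]]' && python3 -m inch '[[0,0,0,0,0,0,0.6],[0,0,0,0,0,0,0.65],[0,0,0,0,0,0,0.7],[0,0,0,0,0,0,0.75],[0,0,0,0,0,0,0.75]]'
```

```text
clock: 7.25
position: [0.4681, -0.1487, 0.0136]
tool_rot: [-3.141, 0.0, 1.413]
force: [-0.4, 0.0, 0.7]
grip_width: 0.0431
finger_force: 0.0
clock: 7.75
position: [0.4686, -0.1487, 0.0142]
tool_rot: [3.141, -0.0, 1.413]
force: [-0.9, 0.4, 7.9]
grip_width: 0.023
finger_force: 20.7
```

```bash
python3 -m inch '[[0,0,0,0,0,0,0.45],[0,0,0,0,0,0,0.45],[0,-0.0005,0.003,0,0,0,0.45],[0,0,0.001,0,0,0,0.5],[0,0,0,0,0,0,0.6]]' && python3 -m inch '[[0,0,0,0,0,0,0.65],[0,0,0,0,0,0,0.68],[0,0,0,0,0,0,0.7],[0,0,0,0,0,0,0.72],[0,0,0,0,0,0,0.72]]'
```

```text
clock: 8.25
position: [0.4683, -0.1486, 0.0114]
tool_rot: [3.14, -0.001, 1.412]
force: [-9.4, 5.3, 56.3]
grip_width: 0.0468
finger_force: 27.9
clock: 8.75
position: [0.4682, -0.1486, 0.0114]
tool_rot: [3.14, -0.001, 1.412]
force: [-9.8, 5.0, 56.7]
grip_width: 0.0465
finger_force: 28.1
```

The tips are pressing on the board. I rise at once, then grip with the tips just clear of it.

```bash
python3 -m inch '[[0,0,-0.004,0,0,0,0.45],[0,0,-0.001,0,0,0,0.45],[0,0,0,0,0,0,0.5]]' && python3 -m inch '[[0,0,0,0,0,0,0.65],[0,0,0,0,0,0,0.7],[0,0,0,0,0,0,0.75],[0,0,0,0,0,0,0.75],[0,0,0,0,0,0,0.75]]'
python3 - <<'E'
from h import *
im,K=snap('wrist','w4');st()
cv2.imwrite('pics/w4c.png',cv2.resize(im[180:380,130:430,::-1],None,fx=2.5,fy=2.5))
E
```

```text
clock: 9.05
position: [0.4678, -0.1485, 0.0147]
tool_rot: [-3.142, 0.0, 1.413]
force: [-0.2, -0.4, 0.4]
grip_width: 0.0427
finger_force: 0.0
clock: 9.55
position: [0.4677, -0.1486, 0.0147]
tool_rot: [-3.141, 0.0, 1.413]
force: [-0.4, -0.7, -0.1]
grip_width: 0.022
finger_force: 19.6
{'clock': 9.6, 'position': [0.468, -0.149, 0.015], 'tool_rot': [3.142, 0.0, 1.413], 'force': [-0.103, -0.571, -0.577], 'grip_width': 0.022, 'finger_force': 19.579, 'qpos': [-0.045, 0.712, 0.314, 2.098, -0.534, 0.408, 0.535]}
```

View pics/w4c.png

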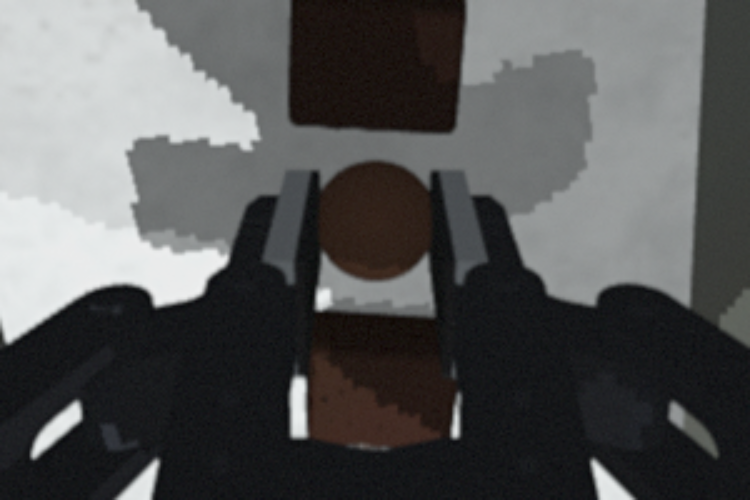

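The dome is centred between the pads and the force is clean. I lift slowly first to see whether it holds.

```bash
python3 -m inch '[[0,0,-0.003,0,0,0,0.75],[0,0,-0.005,0,0,0,0.75],[0,0,-0.015,0,0,0,0.75],[0,0,-0.03,0,0,0,0.75],[0,0,-0.03,0,0,0,0.75]]' && python3 -m inch '[[0,0,-0.03,0,0,0,0.75],[0,0,-0.04,0,0,0,0.75],[0,0,-0.04,0,0,0,0.75],[0,0,-0.04,0,0,0,0.75],[0,0,-0.03,0,0,0,0.75]]'
python3 - <<'E'
from h import *
im,K=snap('wrist','w5');st()
for r in outline_of('stray_dome','wrist')[:2]: print(r['score'],r['rect'])
E
```

```text
clock: 10.1
position: [0.4675, -0.1486, 0.0989]
tool_rot: [-3.141, 0.0, 1.412]
force: [1.7, 0.1, 0.6]
grip_width: 0.0219
finger_force: 19.7
clock: 10.6
position: [0.4678, -0.1488, 0.2805]
tool_rot: [3.14, -0.0, 1.412]
force: [-0.4, 0.2, -0.8]
grip_width: 0.0223
finger_force: 19.7
{'clock': 10.65, 'position': [0.469, -0.149, 0.284], 'tool_rot': [3.135, -0.001, 1.412], 'force': [1.512, -0.749, 6.483], 'grip_width': 0.022, 'finger_force': 19.692, 'qpos': [-0.333, 0.292, 0.656, 1.903, -0.211, 1.008, 0.256]}
0.82 [257.8, 244.9, 301.7, 290.4]
0.18 [268.1, 184.5, 294.0, 212.1]
```

```bash
python3 -m inch '[[0.02,-0.006,0,0,0,0,0.75],[0.036,-0.0115,0,0,0,0,0.75],[0.036,-0.0115,0,0,0,0,0.75],[0.036,-0.0115,0,0,0,0,0.75],[0.036,-0.0115,0,0,0,0,0.75]]' && python3 -m inch '[[0.036,-0.0115,0,0,0,0,0.75],[0.036,-0.0115,0,0,0,0,0.75],[0.036,-0.0115,0,0,0,0,0.75],[0.036,-0.0115,0,0,0,0,0.75],[0.036,-0.0115,0,0,0,0,0.75]]' && python3 -m inch '[[0.036,-0.0115,0,0,0,0,0.75],[0.015,-0.004,0,0,0,0,0.75],[0,0,0.03,0,0,0,0.75],[0,0,0.03,0,0,0,0.75],[0,0,0,0,0,0,0.75]]'
python3 - <<'E'
from h import *
im,K=snap('wrist','w6');st()
for l,z,n in(('carousel',0,1),('opening',.02,1),('knob',.08,1),('praline',.02,3),('dome_a',.02,4)): lm(l,'wrist',K,z,n)
E
```

```text
clock: 11.2
position: [0.4415, 0.0229, 0.2777]
tool_rot: [-3.141, -0.0, 1.413]
force: [1.3, 0.1, 0.2]
grip_width: 0.0223
finger_force: 19.7
clock: 11.7
position: [0.4131, 0.2097, 0.2778]
tool_rot: [-3.141, -0.0, 1.413]
force: [0.8, 0.3, 0.1]
grip_width: 0.0224
finger_force: 19.7
clock: 12.2
position: [0.4052, 0.2597, 0.2152]
tool_rot: [-3.139, 0.004, 1.412]
force: [-0.5, -0.1, 1.2]
grip_width: 0.0222
finger_force: 19.8
{'clock': 12.25, 'position': [0.406, 0.26, 0.217], 'tool_rot': [-3.14, 0.003, 1.412], 'force': [0.286, 0.783, 0.95], 'grip_width': 0.022, 'finger_force': 19.77, 'qpos': [-1.029, 0.34, 0.425, 1.995, -0.184, 0.846, -0.661]}
carousel wrist 0.9 [274.1  94.4] [0.4136 0.3524 0.    ]
opening wrist 0.57 [283.8 180.3] [0.4098 0.2596 0.02  ]
knob wrist 0.62 [269.5  88.1] [0.4115 0.354  0.08  ]
praline wrist 0.74 [268.8  91.3] [0.4089 0.3552 0.02  ]
```

View pics/w6.png

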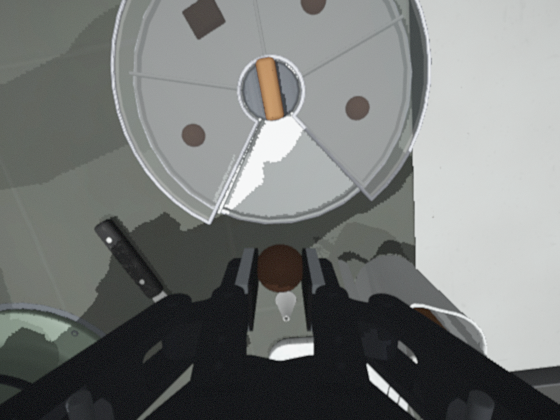

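The dome hangs centred at (280,265). The empty bay lies between hood edges at (210,220) and (371,197), and the opening's centre is about (0.408, 0.260). Next I lower the dome.

```bash
python3 -m inch '[[0,0.002,0.03,0,0,0,0.75],[0,0,0.04,0,0,0,0.75],[0,0,0.04,0,0,0,0.75],[0,0,0.04,0,0,0,0.75],[0,0,0.02,0,0,0,0.75]]' && python3 -m inch '[[0,0,0.015,0,0,0,0.75],[0,0,0.006,0,0,0,0.75],[0,0,0.003,0,0,0,0.75],[0,0,0,0,0,0,0.75]]'
```

```text
clock: 13.0
position: [0.408, 0.2606, 0.0458]
tool_rot: [-3.14, 0.001, 1.413]
force: [0.9, 0.5, 0.4]
grip_width: 0.0225
finger_force: 19.8
clock: 13.4
position: [0.4089, 0.2611, 0.0244]
tool_rot: [3.141, -0.001, 1.413]
force: [0.3, 0.4, 0.7]
grip_width: 0.022
finger_force: 19.8
```

```bash
python3 -m inch '[[0,0,0.002,0,0,0,0.75],[0,0,0.001,0,0,0,0.75],[0,0,0,0,0,0,0.75]]' && python3 -m inch '[[0,0,0,0,0,0,0.6],[0,0,0,0,0,0,0.5],[0,0,0,0,0,0,0.45],[0,0,0,0,0,0,0.45],[0,0,0,0,0,0,0.45]]'
python3 - <<'E'
from h import *
im,K=snap('wrist','w7');st()
for r in outline_of('stray_dome','wrist')[:2]: print(r['score'],r['rect'])
lm('stray_dome','wrist',K,.02,1)
E
```

```text
clock: 13.7
position: [0.4086, 0.261, 0.021]
tool_rot: [3.141, -0.0, 1.413]
force: [-0.6, 0.5, -0.8]
grip_width: 0.0223
finger_force: 19.8
clock: 14.2
position: [0.4085, 0.2609, 0.0208]
tool_rot: [-3.142, 0.0, 1.413]
force: [-0.1, -0.3, 0.2]
grip_width: 0.0468
finger_force: 0.0
{'clock': 14.25, 'position': [0.409, 0.261, 0.021], 'tool_rot': [3.142, 0.0, 1.413], 'force': [-0.715, -0.627, -0.588], 'grip_width': 0.047, 'finger_force': 0.0, 'qpos': [-0.86, 0.68, 0.227, 2.109, -0.381, 0.391, -0.486]}
0.9 [255.7, 245.6, 304.9, 293.2]
stray_dome wrist 0.57 [284.3 264.7] [0.4111 0.2593 0.02  ]
```

```bash
python3 -m inch '[[0,0,-0.02,0,0,0,0.45],[0,0,-0.04,0,0,0,0.45],[0,0,-0.04,0,0,0,0.45],[0,0,-0.04,0,0,0,0.45],[0.03,-0.0035,0,0,0,0,0.45]]' && python3 -m inch '[[0.03,-0.0035,0,0,0,-0.04,0.45],[0.03,-0.0035,0,0,0,-0.04,0.45],[0,0,0,0,0,0,0.45]]'
cat >> h.py <<'E'
def bar(im,K):
    h=cv2.cvtColor(im,cv2.COLOR_RGB2HSV); m=((h[...,0]>8)&(h[...,0]<22)&(h[...,1]>110)&(h[...,2]>90)).astype(np.uint8)
    n,l,s,c=cv2.connectedComponentsWithStats(m)
    C=ray(K,(K['cx'],K['cy']),.09)
    i=1+np.argmax(s[1:,4]); cc=max(cv2.findContours((l==i).astype(np.uint8),0,1)[0],key=cv2.contourArea)
    w=np.array([ray(K,x[0],.091)[:2] for x in cc],np.float32); print('bar px',c[i],s[i],'world',cv2.minAreaRect(w))
    b=cv2.boxPoints(cv2.minAreaRect(w)); e=max((b[1]-b[0],b[2]-b[1]),key=np.linalg.norm); print('bar angle deg',np.degrees(np.arctan2(e[1],e[0]))%180)
E
python3 - <<'E'
from h import *
im,K=snap('wrist','w8');st()
lm('knob','wrist',K,.08,1);lm('carousel','wrist',K,0,1);lm('opening','wrist',K,.02,1); bar(im,K)
E
```

```text
clock: 14.85
position: [0.4119, 0.2896, 0.1655]
tool_rot: [3.138, -0.004, 1.408]
force: [0.3, 1.3, -0.6]
grip_width: 0.0466
finger_force: 0.0
clock: 15.15
position: [0.4103, 0.3552, 0.1606]
tool_rot: [-3.142, -0.001, 1.498]
force: [-0.1, -1.1, 0.0]
grip_width: 0.0469
finger_force: 0.0
{'clock': 15.2, 'position': [0.411, 0.353, 0.16], 'tool_rot': [-3.141, -0.0, 1.495], 'force': [-0.233, -1.498, -0.213], 'grip_width': 0.047, 'finger_force': 0.0, 'qpos': [-1.087, 0.509, 0.367, 1.904, -0.254, 0.774, -0.655]}
knob wrist 0.95 [277.2 214.9] [0.4087 0.3546 0.08  ]
carousel wrist 0.97 [279.1 194.8] [0.4097 0.3492 0.    ]
opening wrist 0.86 [285.4 280.3] [0.4099 0.2613 0.02  ]
bar px [281.22513661 224.12677596] [270 197  23  53 915] world ((0.4117891788482666, 0.35148561000823975), (0.014234507456421852, 0.04143333062529564), 1.3902912139892578)
bar angle deg 91.390305
```

View pics/w8.png

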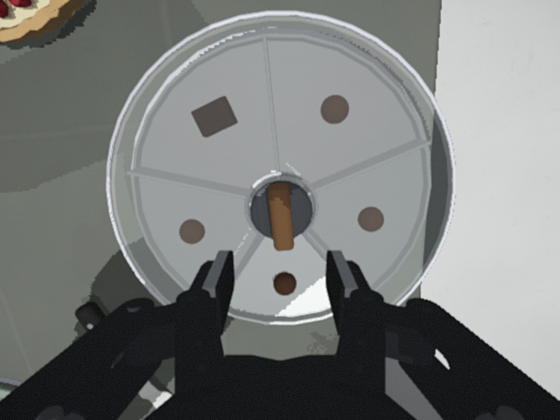

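The picture shows the knob bar from (278,182) to (284,250), at about 91°. The stray dome stands at (285,283) and the praline is at (214,117). I align to the bar, descend and grip the knob.

```bash
python3 -m inch '[[0,0,0.03,0,0,-0.045,0.45],[0,0,0.03,0,0,-0.045,0.45],[0,0,0.02,0,0,0,0.45],[0,0,0.009,0,0,0,0.5],[0,0,0,0,0,0,0.7]]' 25 && python3 -m inch '[[0,0,0,0,0,0,0.8],[0,0,0,0,0,0,0.9],[0,0,0,0,0,0,0.9],[0,0,0,0,0,0,0.9]]'
```

```text
clock: 15.85
position: [0.4111, 0.3504, 0.0712]
tool_rot: [-3.141, 0.001, 1.581]
force: [-0.1, -0.1, 0.6]
grip_width: 0.0297
finger_force: 0.0
clock: 16.25
position: [0.4114, 0.3514, 0.0728]
tool_rot: [3.141, -0.001, 1.582]
force: [-2.4, -4.1, 8.9]
grip_width: 0.0154
finger_force: 26.2
```

```bash
python3 -m inch '[[0,0,-0.003,0,0,0,0.9],[0,0,0,0,0,-0.1,0.9],[0,0,0,0,0,-0.14,0.9],[0,0,0,0,0,-0.14,0.9],[0,0,0,0,0,-0.14,0.9]]' 40 && python3 -m inch '[[0,0,0,0,0,-0.14,0.9],[0,0,0,0,0,-0.14,0.9],[0,0,0,0,0,-0.14,0.9],[0,0,0,0,0,-0.14,0.9],[0,0,0,0,0,-0.14,0.9]]' && python3 -m inch '[[0,0,0,0,0,-0.14,0.9],[0,0,0,0,0,-0.14,0.9],[0,0,0,0,0,-0.14,0.9],[0,0,0,0,0,-0.14,0.9],[0,0,0,0,0,-0.14,0.9]]' && python3 -m inch '[[0,0,0,0,0,-0.14,0.9],[0,0,0,0,0,-0.14,0.9],[0,0,0,0,0,-0.14,0.9],[0,0,0,0,0,-0.14,0.9],[0,0,0,0,0,-0.03,0.9]]'
python3 - <<'E'
from h import *
st()
im,K=snap('wrist','w9')
lm('praline','wrist',K,.02,2);lm('carousel','wrist',K,0,1);lm('opening','wrist',K,.02,1)
E
```

```text
clock: 16.75
position: [0.4122, 0.3513, 0.0743]
tool_rot: [3.14, 0.001, 2.108]
force: [14.9, 4.0, -36.3]
grip_width: 0.0146
finger_force: 42.7
clock: 17.25
position: [0.4131, 0.3523, 0.0743]
tool_rot: [3.138, 0.002, 2.808]
force: [19.7, 11.2, -43.6]
grip_width: 0.0148
finger_force: 41.6
clock: 17.75
position: [0.4131, 0.3536, 0.0743]
tool_rot: [3.139, 0.005, -2.775]
force: [19.3, 20.0, -49.5]
grip_width: 0.0151
finger_force: 40.8
clock: 18.25
position: [0.4123, 0.3544, 0.0744]
tool_rot: [3.14, 0.006, -2.184]
force: [12.9, 24.7, -44.8]
grip_width: 0.0143
finger_force: 41.6
{'clock': 18.25, 'position': [0.412, 0.354, 0.074], 'tool_rot': [3.14, 0.006, -2.184], 'force': [12.928, 24.7, -44.772], 'grip_width': 0.014, 'finger_force': 41.561, 'qpos': [-0.527, 0.641, -0.4, 1.924, 0.392, 0.647, 1.357]}
praline wrist 0.87 [195.3 102.8] [0.4081 0.2585 0.02  ]
carousel wrist 0.72 [279.5 215.2] [0.4119 0.3532 0.    ]
```

View pics/w9.png

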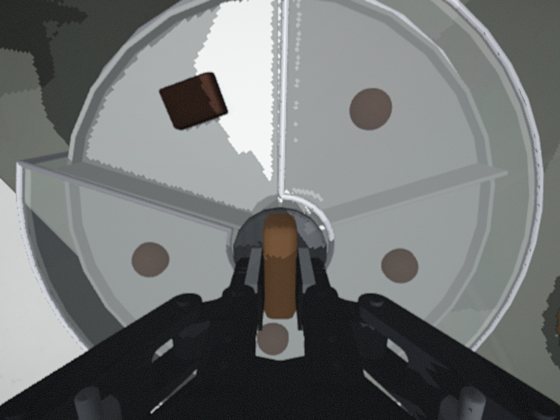

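The praline is now in the opening at (193,101), near the opening's middle, with world position about (0.408, 0.2585). I let go of the knob, rise and move over it.

```bash
python3 -m inch '[[0,0,0.002,0,0,0,0.9],[0,0,0,0,0,0,0.6],[0,0,0,0,0,0,0.4],[0,0,0,0,0,0,0.4],[0,0,-0.02,0,0,0,0.35]]' 25 && python3 -m inch '[[0,0,-0.03,0,0,0,0.35],[0,0,-0.04,0,0,0,0.35],[0.04,-0.026,0,0,0,0,0.35],[0.04,-0.026,0,0,0,0,0.35],[0,0,0,0,0,0,0.35]]'
cat >> h.py <<'E'
def ptop(im,K,zt=.035,lab='praline'):
    r=outline_of(lab,'wrist')[0]; m=r['region'].astype(np.uint8); c=max(cv2.findContours(m,0,1)[0],key=cv2.contourArea)
    w=np.array([ray(K,x[0],zt)[:2] for x in c],np.float32); R=cv2.minAreaRect(w); b=cv2.boxPoints(R)
    e=max((b[1]-b[0],b[2]-b[1]),key=np.linalg.norm); print('rect',r['score'],r['rect'],np.round(R[0],4),np.round(R[1],4),'long axis deg',np.degrees(np.arctan2(e[1],e[0]))%180)
E
python3 - <<'E'
from h import *
st(); im,K=snap('wrist','w10')
lm('praline','wrist',K,.02,2); ptop(im,K); lm('opening','wrist',K,.02,1)
E
```

```text
clock: 18.95
position: [0.4104, 0.3504, 0.0915]
tool_rot: [3.141, -0.003, -2.19]
force: [0.5, -0.4, 0.7]
grip_width: 0.0553
finger_force: 0.0
clock: 19.45
position: [0.4072, 0.2499, 0.1629]
tool_rot: [-3.139, -0.003, -2.196]
force: [-1.0, 1.1, 0.2]
grip_width: 0.0553
finger_force: 0.0
{'clock': 19.45, 'position': [0.407, 0.25, 0.163], 'tool_rot': [-3.139, -0.003, -2.196], 'force': [-1.017, 1.117, 0.172], 'grip_width': 0.055, 'finger_force': 0.0, 'qpos': [-0.307, 0.42, -0.471, 2.026, 0.277, 0.759, 1.571]}
praline wrist 0.78 [280.9 199.3] [0.4097 0.2543 0.02  ]
rect 0.84 [264.2, 187.3, 305.4, 222.5] [0.4056 0.2563] [0.027  0.0322] long axis deg 163.68637
opening wrist 0.92 [282.1 203.7] [0.4113 0.2586 0.02  ]
```

View pics/w10.png

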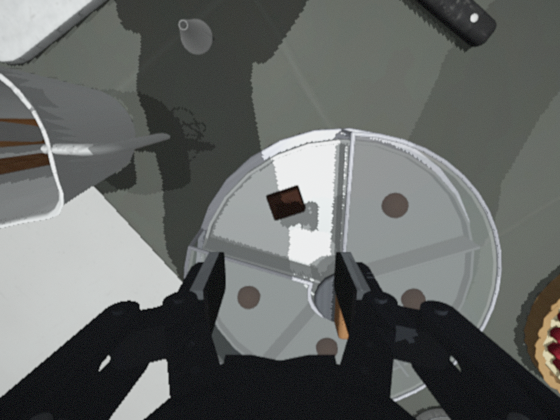

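The praline's top is at (286,203), with its long axis at about 164° in the world. I turn to yaw about 1.286, the wrist side that stays in range at the board, and look again.

```bash
python3 -m inch '[[0,0,0,0,0,0.14,0.45],[0,0,0,0,0,0.14,0.45],[0,0,0,0,0,0.14,0.45],[0,0,0,0,0,0.14,0.45],[0,0,0,0,0,0.14,0.45]]' && python3 -m inch '[[0,0,0,0,0,0.14,0.45],[0,0,0,0,0,0.14,0.45],[0,0,0,0,0,0.14,0.45],[0,0,0,0,0,0.14,0.45],[0,0,0,0,0,0.14,0.45]]' && python3 -m inch '[[0,0,0,0,0,0.14,0.45],[0,0,0,0,0,0.14,0.45],[0,0,0,0,0,0.14,0.45],[0,0,0,0,0,0.14,0.45],[0,0,0,0,0,0.14,0.45]]' && python3 -m inch '[[0,0,0,0,0,0.14,0.45],[0,0,0,0,0,0.14,0.45],[0,0,0,0,0,0.14,0.45],[0,0,0,0,0,0.14,0.45],[0,0,0,0,0,0.14,0.45]]' && python3 -m inch '[[0,0,0.02,0,0,0,0.45],[0,0,0.02,0,0,0,0.45],[0,0,0,0,0,0,0.45]]'
python3 - <<'E'
from h import *
st(); im,K=snap('wrist','w11')
lm('praline','wrist',K,.02,2); ptop(im,K); lm('opening','wrist',K,.02,1)
E
```

```text
clock: 20.15
position: [0.4067, 0.2573, 0.1626]
tool_rot: [3.141, -0.0, -2.894]
force: [0.6, -0.3, 0.2]
grip_width: 0.0469
finger_force: 0.0
clock: 20.65
position: [0.4067, 0.2573, 0.1626]
tool_rot: [3.142, -0.0, 2.689]
force: [0.2, 0.5, -0.3]
grip_width: 0.047
finger_force: 0.0
clock: 21.15
position: [0.4067, 0.2573, 0.1626]
tool_rot: [-3.141, -0.0, 1.989]
force: [0.1, -0.0, 0.9]
grip_width: 0.0468
finger_force: 0.0
clock: 21.65
position: [0.4067, 0.2573, 0.1626]
tool_rot: [-3.142, 0.0, 1.289]
force: [-0.1, -1.3, -0.4]
grip_width: 0.0469
finger_force: 0.0
clock: 21.95
position: [0.4058, 0.2566, 0.1209]
tool_rot: [-3.14, 0.003, 1.295]
force: [-0.1, -0.6, 0.2]
grip_width: 0.0466
finger_force: 0.0
{'clock': 21.95, 'position': [0.406, 0.257, 0.121], 'tool_rot': [-3.14, 0.003, 1.295], 'force': [-0.086, -0.607, 0.213], 'grip_width': 0.047, 'finger_force': 0.0, 'qpos': [-0.843, 0.474, 0.202, 2.077, -0.161, 0.608, -0.805]}
praline wrist 0.96 [280.7 204.7] [0.4071 0.2572 0.02  ]
rect 0.9 [258.1, 187.4, 302.0, 222.3] [0.4076 0.261 ] [0.0271 0.0317] long axis deg 164.22597
opening wrist 0.65 [282.4 200.3] [0.4095 0.2605 0.02  ]
```

View pics/w11.png

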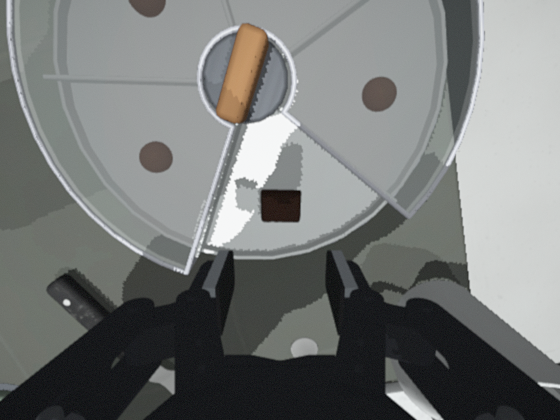

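The praline is square to the fingers, with its centre at (281,205) under the tool. I descend and grip it.

```bash
python3 -m inch '[[0,0,0.03,0,0,0,0.45],[0,0,0.03,0,0,0,0.45],[0,0,0.025,0,0,0,0.45],[0,0,0.01,0,0,0,0.45],[0,0,0.005,0,0,0,0.45]]' && python3 -m inch '[[0,0,0,0,0,0,0.45],[0,0,0,0,0,0,0.55],[0,0,0,0,0,0,0.6],[0,0,0,0,0,0,0.65],[0,0,0,0,0,0,0.65]]' 20
```

```text
clock: 22.65
position: [0.4071, 0.2562, 0.0227]
tool_rot: [-3.141, 0.0, 1.293]
force: [0.6, 0.6, -0.6]
grip_width: 0.0468
finger_force: 0.0
clock: 23.15
position: [0.4075, 0.2565, 0.0238]
tool_rot: [3.141, -0.001, 1.293]
force: [-1.2, -0.8, 10.9]
grip_width: 0.0331
finger_force: 19.8
```

```bash
python3 -m inch '[[0,0,-0.003,0,0,0,0.65],[0,0,-0.005,0,0,0,0.65],[0,0,-0.015,0,0,0,0.65],[0,0,-0.03,0,0,0,0.65],[0,0,-0.03,0,0,0,0.65]]' && python3 -m inch '[[0,0,-0.03,0,0,0,0.65],[0,0,-0.04,0,0,0,0.65],[0,0,-0.04,0,0,0,0.65],[0,0,-0.04,0,0,0,0.65],[0,0,-0.025,0,0,0,0.65]]' && python3 -m inch '[[0,0,0,0,0,0,0.65]]'
python3 - <<'E'
from h import *
st(); im,K=snap('wrist','w12')
z=telemetry.observe()['position'][2]
lm('praline','wrist',K,z-.003,2); ptop(im,K,z+.012); lm('carousel','wrist',K,0,1)
E
```

```text
clock: 23.65
position: [0.4067, 0.2558, 0.107]
tool_rot: [-3.141, 0.001, 1.293]
force: [-0.7, 0.3, 0.1]
grip_width: 0.0329
finger_force: 20.5
clock: 24.15
position: [0.4073, 0.2561, 0.2842]
tool_rot: [3.14, -0.003, 1.292]
force: [0.1, 0.2, -0.9]
grip_width: 0.0332
finger_force: 20.5
clock: 24.25
position: [0.4079, 0.2567, 0.2844]
tool_rot: [3.139, -0.005, 1.293]
force: [1.0, 0.2, -0.3]
grip_width: 0.033
finger_force: 20.5
{'clock': 24.25, 'position': [0.408, 0.257, 0.284], 'tool_rot': [3.139, -0.005, 1.293], 'force': [1.05, 0.203, -0.264], 'grip_width': 0.033, 'finger_force': 20.513, 'qpos': [-0.915, 0.234, 0.278, 1.914, -0.077, 0.999, -0.881]}
praline wrist 0.84 [278.2 256.8] [0.4079 0.2582 0.2794]
rect 0.82 [244.7, 236.8, 312.4, 290.7] [0.4095 0.2619] [0.0293 0.0307] long axis deg 165.789
carousel wrist 0.58 [263.1  98.8] [0.4138 0.3522 0.    ]
```

View pics/w12.png

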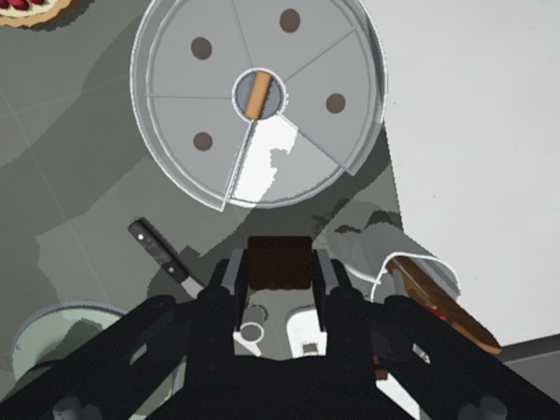

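The praline hangs square between the pads at (280,263). I carry it to the board.

```bash
python3 -m inch '[[-0.02,0.009,0,0,0,0,0.65],[-0.034,0.0154,0,0,0,0,0.65],[-0.034,0.0154,0,0,0,0,0.65],[-0.034,0.0154,0,0,0,0,0.65],[-0.034,0.0154,0,0,0,0,0.65]]' && python3 -m inch '[[-0.034,0.0154,0,0,0,0,0.65],[-0.034,0.0154,0,0,0,0,0.65],[-0.034,0.0154,0,0,0,0,0.65],[-0.034,0.0154,0,0,0,0,0.65],[-0.034,0.0154,0,0,0,0,0.65]]' && python3 -m inch '[[-0.034,0.0154,0,0,0,0,0.65],[-0.015,0.007,0,0,0,-0.063,0.65],[0,0,0.03,0,0,-0.063,0.65],[0,0,0.04,0,0,0,0.65],[0,0,0.04,0,0,0,0.65]]' && python3 -m inch '[[0,0,0.04,0,0,0,0.65],[0,0,0.03,0,0,0,0.65],[0,0,0,0,0,0,0.65],[0,0,0,0,0,0,0.65]]'
python3 - <<'E'
from h import *
im,K=snap('wrist','w13');st()
z=telemetry.observe()['position'][2]
lm('row_1','wrist',K,.014,5);boxes('row_1',K,.027,5); lm('praline','wrist',K,z-.003,3)
f=lambda p: (lambda P,q:(q[0]/q[2],q[1]/q[2]))(0,np.linalg.inv(np.array(K['pose']))@np.array([*p,1]))
F=210/np.tan(np.radians(K['fovy'])/2)
for p in((.4685,-.1493,.014),(.473,-.1135,.014),(.463,-.185,.014)): a=f(p);print(np.round((K['cx']+F*a[0],K['cy']+F*a[1]),1))
E
```

```text
clock: 24.95
position: [0.4316, 0.0851, 0.28]
tool_rot: [-3.14, 0.001, 1.293]
force: [1.5, -0.0, -0.1]
grip_width: 0.0328
finger_force: 20.5
clock: 25.45
position: [0.459, -0.0994, 0.28]
tool_rot: [-3.14, 0.001, 1.293]
force: [1.2, 1.2, -0.4]
grip_width: 0.0328
finger_force: 20.5
clock: 25.95
position: [0.4669, -0.1513, 0.1688]
tool_rot: [-3.141, 0.0, 1.418]
force: [1.5, 0.6, -0.4]
grip_width: 0.033
finger_force: 20.5
clock: 26.35
position: [0.4671, -0.1515, 0.1009]
tool_rot: [-3.14, 0.0, 1.418]
force: [-0.4, -0.4, 0.5]
grip_width: 0.033
finger_force: 20.5
{'clock': 26.4, 'position': [0.468, -0.152, 0.102], 'tool_rot': [3.141, 0.0, 1.418], 'force': [1.183, -0.187, -0.227], 'grip_width': 0.033, 'finger_force': 20.524, 'qpos': [-0.086, 0.546, 0.372, 2.069, -0.348, 0.585, 0.377]}
row_1 wrist 0.86 [281.8 114.7] [ 0.48   -0.0793  0.014 ]
row_1 wrist 0.67 [280.2 287.1] [ 0.4574 -0.2193  0.014 ]
row_1 wrist 0.66 [281.2 162.8] [ 0.4743 -0.1136  0.014 ]
row_1 0.81 c [ 0.4792 -0.0794] size [0.0243 0.0325] ang 78.3 rect [257.8, 95.7, 304.6, 134.2]
row_1 0.71 c [ 0.4584 -0.2245] size [0.021 0.032] ang 81.3 rect [261.3, 285.9, 301.7, 312.2]
row_1 0.58 c [ 0.4735 -0.1134] size [0.0264 0.0323] ang 78.0 rect [259.0, 145.1, 304.2, 184.5]
praline wrist 0.77 [277.5 251.7] [ 0.4671 -0.1457  0.0987]
[280.7 208.5]
[279.5 162.9]
[280.7 250.2]
```

View pics/w13.png

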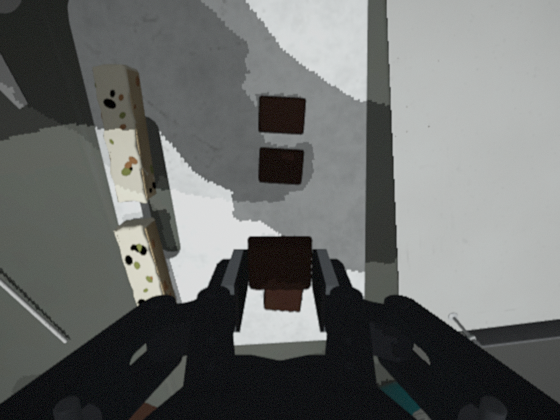

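The picture shows the held praline at (280,263) and the two far neighbours at (282,115) and (281,166), all square. I have used up the viewing allowance (in fact gone over it), so from here I check by numbers only. I go down to just above the row and compare with the neighbours there.

```bash
python3 -m inch '[[0,0,0.03,0,0,0,0.65],[0,0,0.025,0,0,0,0.65],[0,0,0,0,0,0,0.65],[0,0,0,0,0,0,0.65]]'
python3 - <<'E'
from h import *
im,K=snap('wrist','w14');st()
z=telemetry.observe()['position'][2]
lm('row_1','wrist',K,.014,5);boxes('row_1',K,.029,5); lm('praline','wrist',K,z-.003,3);boxes('praline',K,z+.012,3)
# edges along the central column: brightness profile
g=im.astype(int).sum(2)[:,265:296].mean(1); print([int(x) for x in g[90:330:3]])
E
```

```text
clock: 26.95
position: [0.4678, -0.1514, 0.0468]
tool_rot: [3.141, 0.0, 1.418]
force: [1.2, 1.0, 0.8]
grip_width: 0.0328
finger_force: 20.5
{'clock': 27.0, 'position': [0.468, -0.151, 0.047], 'tool_rot': [3.14, 0.0, 1.418], 'force': [0.234, 0.153, 0.781], 'grip_width': 0.033, 'finger_force': 20.523, 'qpos': [-0.03, 0.642, 0.299, 2.089, -0.406, 0.463, 0.427]}
row_1 wrist 0.9 [280.2 116. ] [ 0.4795 -0.0792  0.014 ]
row_1 wrist 0.89 [279.1 330.3] [ 0.4574 -0.2191  0.014 ]
row_1 wrist 0.85 [278.6 177.3] [ 0.4734 -0.1131  0.014 ]
row_1 wrist 0.66 [281.  285.1] [ 0.464  -0.1842  0.014 ]
row_1 wrist 0.45 [ 85.7 143.7] [ 0.3685 -0.0774  0.014 ]
row_1 0.92 c [ 0.46   -0.2143] size [0.0299 0.0315] ang 77.3 rect [255.2, 313.6, 305.4, 358.7]
row_1 0.78 c [ 0.4738 -0.1131] size [0.0258 0.031 ] ang 77.8 rect [253.3, 157.2, 311.5, 210.4]
row_1 0.72 c [ 0.4795 -0.0794] size [0.0236 0.0309] ang 78.3 rect [251.4, 90.4, 309.9, 140.7]
row_1 0.65 c [ 0.463  -0.1871] size [0.0187 0.0319] ang 79.6 rect [255.8, 288.3, 311.5, 317.0]
praline wrist 0.96 [276.6 255. ] [ 0.4671 -0.1477  0.0441]
praline 0.79 c [ 0.4689 -0.1451] size [0.0285 0.0301] ang 81.3 rect [242.0, 234.4, 313.1, 291.5]
praline 0.27 c [ 0.4748 -0.1063] size [0.0209 0.0251] ang 77.8 rect [249.9, 156.3, 308.9, 207.3]
[314, 61, 69, 73, 70, 72, 70, 72, 71, 68, 68, 70, 72, 64, 63, 62, 56, 347, 387, 379, 379, 380, 346, 190, 39, 51, 60, 63, 57, 55, 54, 52, 52, 50, 50, 51, 52, 48, 61, 300, 306, 305, 305, 304, 305, 304, 302, 301, 306, 32, 43, 46, 48, 53, 50, 53, 52, 50, 50, 54, 53, 51, 50, 56, 68, 72, 69, 91, 94, 101, 106, 115, 125, 129, 121, 458, 495, 53, 44, 45]
```

The praline sits about 2.5 mm towards the robot's left of the slot centre. I correct that and lower gently.

```bash
python3 -m inch '[[-0.0025,0.0005,0,0,0,0,0.65],[0,0,0.012,0,0,0,0.65],[0,0,0.01,0,0,0,0.65],[0,0,0.005,0,0,0,0.65],[0,0,0,0,0,0,0.65]]' && python3 -m inch '[[0,0,0.0015,0,0,0,0.65],[0,0,0,0,0,0,0.65]]'
```

```text
clock: 27.7
position: [0.4671, -0.1537, 0.0177]
tool_rot: [-3.14, -0.0, 1.419]
force: [0.7, 0.2, 0.1]
grip_width: 0.0327
finger_force: 21.1
clock: 27.9
position: [0.4675, -0.1537, 0.0171]
tool_rot: [-3.141, 0.0, 1.419]
force: [0.2, -0.0, 0.3]
grip_width: 0.0327
finger_force: 21.3
```

```bash
python3 -m inch '[[0,0,0.0007,0,0,0,0.65],[0,0,0,0,0,0,0.65]]'
python3 - <<'E'
from h import *
im,K=snap('wrist','w15');st()
lm('row_1','wrist',K,.014,6);lm('praline','wrist',K,.014,2);boxes('row_1',K,.029,6);boxes('praline',K,.029,3)
E
```

```text
clock: 28.1
position: [0.4676, -0.1538, 0.0169]
tool_rot: [3.142, -0.0, 1.419]
force: [-3.8, 0.2, 12.2]
grip_width: 0.0332
finger_force: 22.6
{'clock': 28.15, 'position': [0.468, -0.154, 0.017], 'tool_rot': [3.141, -0.0, 1.419], 'force': [-2.904, 0.324, 11.248], 'grip_width': 0.033, 'finger_force': 22.591, 'qpos': [0.008, 0.698, 0.256, 2.092, -0.431, 0.401, 0.454]}
row_1 wrist 0.98 [277.8 183.5] [ 0.4733 -0.1123  0.014 ]
row_1 wrist 0.79 [281.2 115.4] [ 0.4798 -0.0811  0.014 ]
row_1 wrist 0.69 [280.  361.8] [ 0.4581 -0.2194  0.014 ]
row_1 wrist 0.68 [280.3 311.5] [ 0.4635 -0.1848  0.014 ]
praline wrist 0.94 [279.1 255. ] [ 0.4681 -0.1504  0.014 ]
row_1 0.83 c [ 0.4736 -0.1131] size [0.0263 0.0315] ang 77.8 rect [241.6, 160.2, 314.9, 225.9]
row_1 0.78 c [ 0.4795 -0.0795] size [0.0232 0.0304] ang 78.4 rect [245.2, 81.1, 318.0, 140.4]
row_1 0.68 c [ 0.4644 -0.18  ] size [0.0317 0.0309] ang 76.6 rect [251.0, 293.6, 313.1, 349.6]
row_1 0.64 c [ 0.4622 -0.2004] size [0.0064 0.0289] ang 76.7 rect [254.0, 346.1, 310.9, 359.8]
praline 0.71 c [ 0.4685 -0.1481] size [0.0296 0.0311] ang 81.3 rect [244.6, 237.2, 311.4, 292.5]
```

The praline is down at about (0.468, -0.1495), centred. I release it and rise.

```bash
python3 -m inch '[[0,0,-0.0005,0,0,0,0.6],[0,0,0,0,0,0,0.5],[0,0,0,0,0,0,0.45],[0,0,0,0,0,0,0.42],[0,0,0,0,0,0,0.42]]' && python3 -m inch '[[0,0,-0.01,0,0,0,0.42],[0,0,-0.03,0,0,0,0.42],[0,0,-0.04,0,0,0,0.42],[0,0,-0.04,0,0,0,0.42],[0,0,0,0,0,0,0.42]]'
python3 - <<'E'
from h import *
im,K=snap('wrist','w16');st()
lm('row_1','wrist',K,.014,6);boxes('row_1',K,.029,6);lm('praline','wrist',K,.014,2)
im,K=snap('scene'); lm('stray_dome','scene',K,.02,5)
E
```

```text
clock: 28.85
position: [0.4676, -0.1537, 0.0171]
tool_rot: [-3.142, 0.0, 1.419]
force: [-1.2, 0.4, -0.6]
grip_width: 0.0495
finger_force: 0.0
clock: 29.35
position: [0.4695, -0.1543, 0.1418]
tool_rot: [3.135, -0.0, 1.418]
force: [0.7, 0.2, -0.3]
grip_width: 0.0495
finger_force: 0.0
{'clock': 29.4, 'position': [0.469, -0.154, 0.14], 'tool_rot': [3.137, -0.0, 1.419], 'force': [0.565, 0.651, -1.141], 'grip_width': 0.05, 'finger_force': 0.0, 'qpos': [-0.122, 0.484, 0.423, 2.045, -0.314, 0.669, 0.354]}
row_1 wrist 0.74 [277.5 111.3] [ 0.4804 -0.0793  0.014 ]
row_1 wrist 0.68 [276.3 229.3] [ 0.4628 -0.185   0.014 ]
row_1 wrist 0.62 [278.9 262.7] [ 0.4599 -0.2203  0.014 ]
row_1 0.91 c [ 0.4593 -0.2182] size [0.03   0.0316] ang 76.3 rect [261.3, 251.2, 295.7, 282.8]
row_1 0.76 c [ 0.4734 -0.1136] size [0.0251 0.0324] ang 77.7 rect [256.3, 138.8, 293.9, 173.2]
row_1 0.62 c [ 0.4797 -0.0793] size [0.025  0.0318] ang 78.5 rect [258.8, 97.3, 295.5, 128.5]
row_1 0.61 c [ 0.4645 -0.1827] size [0.0282 0.0312] ang 77.5 rect [260.1, 216.8, 297.7, 247.2]
praline wrist 0.77 [276.3 195.4] [ 0.468 -0.152  0.014]
```

Run:
```python
from h import *
im,K=snap('wrist'); boxes('praline',K,.029,5)
g=im.astype(int).sum(2)[:,268:286].mean(1)<150; d=np.flatnonzero(np.diff(g.astype(int))); print(d, [ray(K,(277,r),.029)[1].round(4) for r in d])
print(bot.job_done())
```

```text
praline 0.81 c [ 0.4686 -0.1494] size [0.0275 0.0312] ang 80.3 rect [259.2, 181.7, 299.5, 215.9]
praline 0.54 c [ 0.4796 -0.0795] size [0.0243 0.0318] ang 78.0 rect [264.0, 95.0, 298.5, 130.3]
praline 0.34 c [ 0.3569 -0.1843] size [0.0957 0.0319] ang 88.6 rect [135.8, 206.3, 189.2, 300.4]
[ 95 126 140 170 183 212 220 247 256 283 359] [np.float64(-0.0666), np.float64(-0.0895), np.float64(-0.1003), np.float64(-0.1243), np.float64(-0.1352), np.float64(-0.1605), np.float64(-0.1678), np.float64(-0.1931), np.float64(-0.2019), np.float64(-0.2293), np.float64(-0.316)]
the job is handed in; nothing more can be done
None
```

The job is handed in at about 29 s: the dome was set in the empty bay, and the praline stands in the row about 36 mm from row_2 and square to within about 3° by my camera measurements, but I have not seen the verdict. I viewed 13 pictures instead of the allowed 10, and while first gripping the dome the fingertips briefly pressed on the board with about 57 N before I backed off.

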